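# Open the used-tube bin with its press lever

## Task

Open the yellow discard bin without gripping anything: with a fingertip, push the blue tab of the safety catch sideways, away from the lever, until the catch is clear of the flap's nose, then press the green paddle of the lever down with the fingertips until the heavy steel flap stands fully open. Finish while still holding the paddle down, so that a colleague can drop tubes in. Do not touch the flap itself and leave the things standing round the bin where they are.

Things in the scene. Friction and masses are not known exactly. Their poses are not given: they have to be found in the camera images.
- bin: yellow open steel bin, 130 (its x) x 160 (its y) x 120 mm high, fixed. Origin: centre of its underside; z up. The flap covers its top, hinged along the +y rim. The lever runs along the outside of the +x wall; its paddle is out beyond the -y end wall. The safety catch sits on a rail outside the -y end wall and slides along the bin's x
- tab_top (a point): centre of the top of the catch's blue upright tab: 14 mm (bin's x) x 24 mm (bin's y), its top 174 mm above the bench, 36 mm tall on a dark slider whose top is at 138 mm. Push it along the bin's -x, away from the lever, against 2 N of friction. When shut it is 95 mm from the lever's arm, which passes on its +x side at 135 to 150 mm height
- catch (a joint): travel of the catch in m: 0 = tongue over the flap's nose (flap blocked, lever will not go down); grows as the tab goes to the bin's -x; from 0.033 on the flap is free; end stop at 0.050. It stays where it is left
- paddle_top (a point): centre of the top face of the lever's green paddle, 60 mm (bin's x) x 50 mm x 8 mm. At rest 95 mm to the bin's +x, 224 mm to its -y, 171 mm high, sloping 0.22 rad (outer end up); fully pressed 85 mm lower, sloping 0.28 rad the other way. It swings on a 175 mm radius about a pivot parallel to the bin's x, so goes nearly straight down; only the bench is below
- lever (a joint): angle of the lever in rad: 0 = at rest, paddle up; 0.50 = fully down (stop). Pressing takes 3 to 7 N at the paddle; the stop is rigid; let go, the flap's weight drives the paddle up again. The short arm is 60 mm. Its green paddle alone is called lever_c2 in the rules
- flap (a joint): opening angle of the flap in rad: 0 = shut, about 0.385 = fully open with the lever at its stop. The flap rises only as far as the lever lifts it
- tube_rack: white foam rack with red-capped tubes, 66 x 94 mm, 88 mm high, loose. Origin: centre of its underside. Leave alone
- pad_box: white and blue carton of pads, 55 x 105 x 60 mm, loose. Origin: centre of its underside. Leave alone
- tape_roll: blue and white roll of tape lying flat, 68 mm across, 30 mm high, loose. Origin: centre of its underside. Leave alone
- swab_jar: white jar with a steel cap, 68 mm across, 95 mm high, loose. Origin: centre of its underside. Leave alone
- flap_edge (a point): middle of the top of the flap's free edge (82 mm to the bin's -y of its origin, 128 mm high when shut). The flap is a heavy steel plate, 136 x 158 x 8 mm, about 1.5 kg, hinged on the bin's +y rim at 124 mm height, with a 30 mm nose at its free edge under the catch and a lug at its side over the lever's short end. Not to be touched

How it is judged:
By the outcome, as a careful person would: the job done as asked, in the order asked, and still so for the second after the job is handed in, while the arm keeps its last pose, push and grip.
It also fails if it takes over 48 s, if anything falls off the work surface, if the arm or the gripper's body presses on something with over 40 N, if the wrist force passes 120 N, or if a joint passes its speed limit or range.

## Robot

A 6-joint arm with a two-finger parallel gripper is mounted at the origin on the work surface. World frame = base frame: x ahead of the robot, y to its left, z up, the work surface at z = 0. Lengths are in m, angles in rad, forces in N, time in s.
With the tool pointing down it reaches from about 0.275 to 1 m from the base axis. Payload 8.4 kg.
Tool frame: the origin (TCP) lies on the centre line of the jaws, within the pads' length; the fingertips stand 17 mm ahead of it and the grasp point (between the pads) lies 2 mm behind it (bot.tcp_to_tips is the y of the fingertips in the tool frame, in m); y points along the fingers, z is the direction in which the jaws open and shut, and the axes are right-handed (so a half turn about y gives the same grasp; the last joint's range is limited). The gripper opens to 85 mm and grips with 20 to 120 N. Pads are 22 mm wide; open, the fingers measure 114 mm over their backs; the gripper's body (76 mm by 85 mm) begins 54 mm behind the grasp point. The pads swing forward as they close: fully open they stand 13 mm farther back than shut.
Start: joints at [1.293, 0.353, 1.633, -0, 1.155, -0.002], TCP at [0.17, 0.601, 0.222] pointing down, gripper open.
Joint ranges: [-2.63, 2.63], [-0.92, 2.1], [0.06, 2.66], [-1.3, 4.44], [0, 2.69], [-3.02, 3.02]. Speed limits (rad/s): [2.22, 2.22, 2.79, 3.14, 3.14, 3.14].

## Interface

Orientations are given as a unit quaternion [x, y, z, w].
In Python, from workcell import bot, hand, kinematics, get_obs, vision, hand_in gives the robot as it stands. The module is installed in compiled form; this text tells all that it offers. Calls block until the motion is done:
- bot.reach(position, orientation): joint-space move of the TCP to a pose.
- bot.servo_line(position, ori=None, velocity=0.15): straight line of the TCP; ori=None keeps the orientation; velocity is the mean speed in m/s.
- bot.goto_joints(angles): joint-space move.
- hand.move_gripper(opening, strength=None): finger opening in m; strength is the grip in N (None keeps the last); returns when the fingers have stopped.
- bot.dwell(seconds).
- kinematics.solve_ik(position, orientation): joint angles nearest the present ones, or None.
- get_obs(): the state.
- vision.read_camera(name): name is "scene" or "top"; returns a dict with "frame" (384x512x3 uint8, red, green, blue), "intrinsics" (3x3 intrinsics, pixels), "view" (4x4, takes a point from world to camera coordinates). Camera axes: x right, y down, z forward; pixel columns grow to the right and rows downward; lengths in m; the calibration is good to about 2 mm. A picture is of the moment at which its call begins. There is no depth.
A pose or a line that the arm cannot do raises bot.IKError and nothing moves.
- hand_in(): hands the job in, once; it reports no verdict.
The state is a dict: "time_s": time; "joint_pos": joint angles; "joint_vel": joint speeds; "joint_efforts": joint torques, N m; "position": TCP position; "orientation": TCP orientation; "wrist_force": force on the tool from outside, world axes, zero at the start; "ft_torque": the same for the moment, N m; "gripper_width": finger opening in m.
Only numpy, scipy, OpenCV 4.12 (cv2) and the standard library are available. Lean on these libraries where they do the work, as an engineer would, in place of code of your own. Each camera call takes 0.05 s, during which the arm holds its last target. There are 200 camera calls.

## Working session

There is one attempt and no reset: what is moved stays moved. The work goes in short steps, each a Python script; the robot and the scene stay as the last script left them, time stands still between calls to the robot, and variables do not carry over. Pictures are saved under pics/ and viewed, about 8 in all and at most 12, crops included, and the job is handed in when it is done.

```bash
mkdir -p pics
python3 - <<'E'
from workcell import vision,get_obs,bot
import cv2,numpy as np
for n in("scene","top"):
    r=vision.read_camera(n);cv2.imwrite(f"pics/{n}0.png",r["frame"][:,:,::-1]);np.savez(f"{n}0.npz",**r)
    print(n,r["intrinsics"].tolist(),np.round(r["view"],4).tolist())
o=get_obs();print(o,bot.tcp_to_tips)
E
```

```text
scene [[389.5803500074728, 0.0, 258.5644018468869], [0.0, 389.5803500074728, 196.24941822108525], [0.0, 0.0, 1.0]] [[-0.6442, 0.7649, -0.0047, 0.2752], [0.6095, 0.5097, -0.6072, -0.3181], [-0.4621, -0.394, -0.7945, 1.1359], [0.0, 0.0, 0.0, 1.0]]
top [[455.32822463884247, 0.0, 252.9988454975589], [0.0, 455.32822463884247, 197.6385720990401], [0.0, 0.0, 1.0]] [[0.006, -0.9992, 0.0399, 0.0704], [-0.9901, -0.0115, -0.14, 0.5427], [0.1404, -0.0387, -0.9893, 0.9499], [0.0, 0.0, 0.0, 1.0]]
{'time_s': 0.1, 'joint_pos': array([ 1.29259947e+00,  3.53598450e-01,  1.63401660e+00, -2.52149235e-05,
        1.15517311e+00, -2.40210182e-03]), 'joint_vel': array([-4.01082319e-04, -2.55473471e-03, -2.84193290e-03,  6.45659103e-04,
        1.13419035e-03, -5.71767975e-05]), 'joint_efforts': array([ 1.57687793e-05, -6.06353974e+01, -3.42815244e+01, -1.88838453e-04,
        3.96558098e-03, -7.79598781e-05]), 'position': array([0.17009279, 0.60098903, 0.221543  ]), 'orientation': array([ 0.7008144 , -0.09724688,  0.09714481, -0.69997507]), 'wrist_force': array([ 0.54778469,  0.67342962, -0.43885318]), 'ft_torque': array([0.01551701, 0.03251099, 0.04353371]), 'gripper_width': 0.08557598049862067} 0.017
```

View pics/scene0.png

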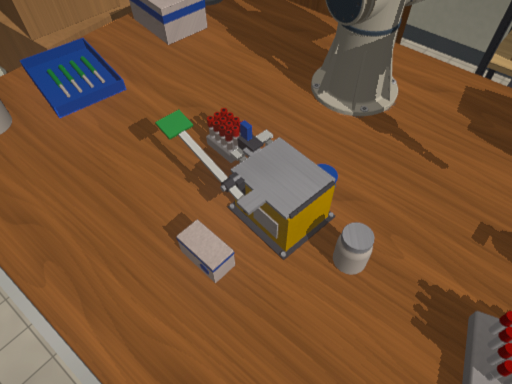

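View pics/top0.png

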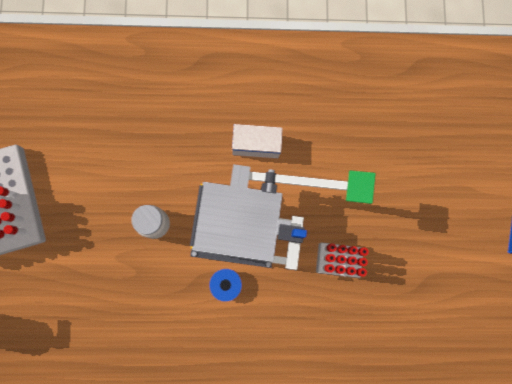

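The scene view shows the green paddle at about (175,124) and the blue tab at (246,130). In the top view the paddle is at (361,187), the tab at (299,233) and the rack at (343,260), beside the catch. The bin's yaw is near 0. Next I'll measure the paddle and tab.

```bash
cat > h.py <<'E'
import cv2,numpy as np
def ray(r,uv):
    V=r["view"];R=V[:3,:3];c=-R.T@V[:3,3]
    d=R.T@np.linalg.inv(r["intrinsics"])@np.array([uv[0],uv[1],1.]);return c,d
def plane(r,uv,z):
    c,d=ray(r,uv);return c+d*(z-c[2])/d[2]
def tri(a,ua,b,ub):
    c1,d1=ray(a,ua);c2,d2=ray(b,ub);s=np.linalg.lstsq(np.c_[d1,-d2],c2-c1,rcond=None)[0]
    p,q=c1+s[0]*d1,c2+s[1]*d2;return (p+q)/2,np.linalg.norm(p-q)
def blobs(f,lo,hi,box,amin=8):
    m=cv2.inRange(cv2.cvtColor(f,cv2.COLOR_RGB2HSV),lo,hi);k=np.zeros_like(m);x0,y0,x1,y1=box;k[y0:y1,x0:x1]=255;m&=k
    cs=cv2.findContours(m,cv2.RETR_EXTERNAL,cv2.CHAIN_APPROX_NONE)[0]
    return m,sorted([c for c in cs if cv2.contourArea(c)>amin],key=cv2.contourArea,reverse=True)
def cen(c):
    m=cv2.moments(c);return np.array([m["m10"],m["m01"]])/m["m00"]
G=((45,100,60),(80,255,255));B=((105,120,40),(125,255,255));Y=((20,150,60),(35,255,255));Rd=((0,170,60),(6,255,255))
E
python3 - <<'E'
from h import *
s=dict(np.load("scene0.npz"));t=dict(np.load("top0.npz"))
np.set_printoptions(precision=4,suppress=True)
gs=blobs(s["frame"],*G,(140,90,220,160))[1][0];gt=blobs(t["frame"],*G,(320,150,400,220))[1][0]
print("paddle",cen(gs),cen(gt),tri(s,cen(gs),t,cen(gt)),plane(t,cen(gt),.171),plane(s,cen(gs),.171))
for P,r in((gs,s),(gt,t)):
    b=cv2.boxPoints(cv2.minAreaRect(P));print(b.tolist());print(np.array([plane(r,x,.171) for x in b]))
bs=blobs(s["frame"],*B,(225,110,265,150));bt=blobs(t["frame"],*B,(285,220,315,245))
for n,(m,c),r in(("s",bs,s),("t",bt,t)):
    for k in c: print("tab",n,cen(k),cv2.boundingRect(k),cv2.minAreaRect(k),plane(r,cen(k),.174))
rt=blobs(t["frame"],*Rd,(310,235,375,285),4)[1]
for k in rt: print("cap",cen(k),plane(t,cen(k),.09))
def crop(r,b,k): x0,y0,x1,y1=b;return cv2.resize(r["frame"][y0:y1,x0:x1,::-1],None,fx=k,fy=k,interpolation=cv2.INTER_CUBIC)
a=crop(t,(180,160,380,290),4);cv2.imwrite("pics/c1.png",a)
b=crop(s,(150,100,350,250),4);cv2.imwrite("pics/c2.png",b)
E
```

```text
paddle [174.042  123.7357] [360.3615 186.7196] (array([ 0.5472, -0.1245,  0.1661]), np.float64(0.0005731736879991405)) [ 0.5462 -0.1229  0.171 ] [ 0.5505 -0.1201  0.171 ]
[[155.2153778076172, 121.87691497802734], [182.46153259277344, 106.30767822265625], [193.41539001464844, 125.4769058227539], [166.1692352294922, 141.046142578125]]
[[ 0.5714 -0.1539  0.171 ]
 [ 0.5022 -0.1468  0.171 ]
 [ 0.5288 -0.086   0.171 ]
 [ 0.5942 -0.0949  0.171 ]]
[[345.408203125, 200.62193298339844], [348.65753173828125, 169.75343322753906], [375.1534423828125, 172.54246520996094], [371.90411376953125, 203.4109649658203]]
[[ 0.5193 -0.0937  0.171 ]
 [ 0.5786 -0.1013  0.171 ]
 [ 0.574  -0.1521  0.171 ]
 [ 0.5146 -0.144   0.171 ]]
tab s [246.0294 130.0452] (240, 121, 12, 20) ((246.15853881835938, 130.4268341064453), (19.43595314025879, 10.601428031921387), 83.6598129272461) [0.473  0.0069 0.174 ]
tab t [298.5495 232.9307] (291, 229, 16, 9) ((298.5, 233.0), (8.0, 15.0), 90.0) [ 0.4576 -0.0042  0.174 ]
cap [346.5101 270.06  ] [ 0.3889 -0.1127  0.09  ]
cap [348.6033 249.3919] [ 0.4305 -0.118   0.09  ]
cap [347.125  259.6508] [ 0.4098 -0.1144  0.09  ]
```

View pics/c1.png

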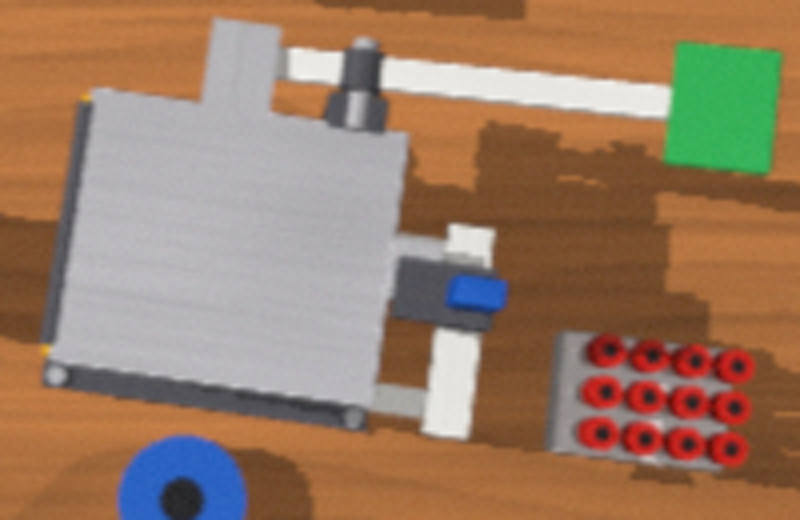

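View pics/c2.png

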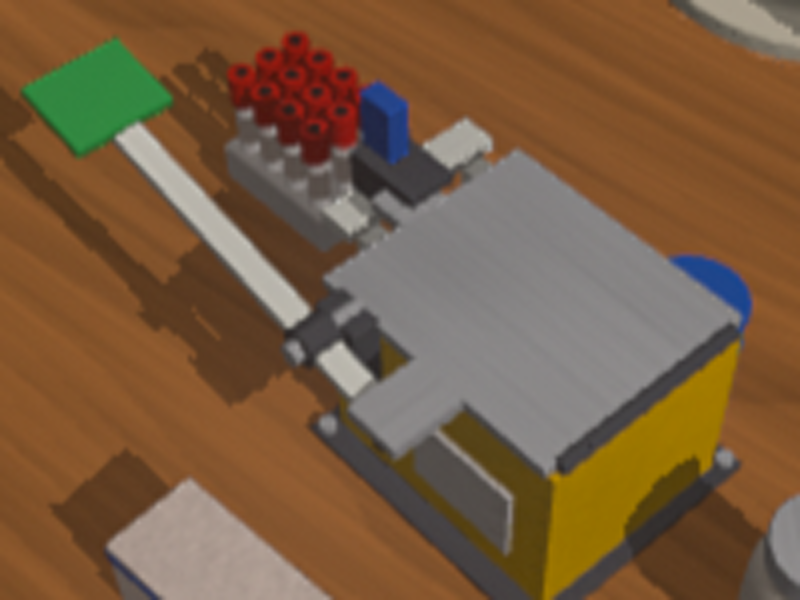

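The crops confirm the layout. The tab stands on the dark slider at c1 (478,292), the gap between the tab and the lever arm is clear, and the rack lies further to -y and lower. Next I'll check the yaw from the flap and lever, then approach.

Run:
```python
from h import *
from workcell import bot,hand,kinematics,get_obs
from scipy.spatial.transform import Rotation as Ro
np.set_printoptions(precision=4,suppress=True)
t=dict(np.load("top0.npz"))
P=lambda x,y,z:plane(t,(180+x/4,160+y/4),z)
c=[P(92,90,.128),P(408,132,.128),P(375,405,.128)]
d=c[0]-c[1];print("flap yaw from +x edge",np.arctan2(-d[0],d[1]),np.linalg.norm(d));d=c[1]-c[2];print("from -y edge",np.arctan2(d[1],d[0]),np.linalg.norm(d))
print("flap edge mid",(c[1]+c[2])/2)
a,b=P(385,75,.142),P(668,100,.162);d=a-b;print("lever yaw",np.arctan2(-d[0],d[1]))
for yaw in(-.11,-.13,-.15):
    u=np.array([np.cos(yaw),np.sin(yaw)]);v=np.array([-u[1],u[0]])
    pad=np.array([.5472,-.1238]);o=pad-95e-3*u+224e-3*v
    q=np.array([.4576,-.0042])-o;f=((c[1]+c[2])/2)[:2]-o
    print(yaw,"org",o,"tab in bin",q@u,q@v,"flapedge in bin",f@u,f@v)
print(Ro.from_quat(get_obs()["orientation"]).as_matrix())
```

```text
flap yaw from +x edge -0.1213818483845188 0.1568392096263803
from -y edge -0.12207490959320381 0.13441866356908655
flap edge mid [0.4723 0.0297 0.128 ]
lever yaw -0.10448136233329812
-0.11 org [0.4774 0.1093] tab in bin -0.007187951157046174 -0.1149589864393899 flapedge in bin 0.0036702716410406087 -0.07964718830856897
-0.13 org [0.482  0.1106] tab in bin -0.009348189134160521 -0.11702441669043603 flapedge in bin 0.0008016732105932838 -0.08150253070521153
-0.15 org [0.4867 0.1119] tab in bin -0.011466689226911877 -0.11913263574848383 flapedge in bin -0.0020292471450992612 -0.08341487018963102
[[ 0.9622 -0.0003  0.2723]
 [-0.2723 -0.0012  0.9622]
 [ 0.     -1.     -0.0012]]
```

```bash
cat >> h.py <<'E'
from scipy.spatial.transform import Rotation as Ro
YAW=-.125;U=np.array([np.cos(YAW),np.sin(YAW)]);W=np.array([-U[1],U[0]]);ORG=np.array([.5472,-.1238])-.095*U+.224*W
X=np.r_[-W,0]
def ori(): # tool y down, tool z = bin +x
    z=np.r_[U,0];y=np.array([0,0,-1.]);x=np.cross(y,z);return Ro.from_matrix(np.c_[x,y,z]).as_quat()
def pt(x,y,z,tip=.017): return np.r_[ORG+x*U+y*W,z+tip]  # tips' position in bin frame -> TCP
E
python3 - <<'E'
from h import *
from workcell import bot,hand,get_obs,vision
np.set_printoptions(precision=4,suppress=True)
hand.move_gripper(0.0);print(get_obs()["gripper_width"],bot.tcp_to_tips,get_obs()["time_s"])
bot.reach(pt(.036,-.117,.24),ori())
bot.servo_line(pt(.036,-.117,.150),velocity=.1)
o=get_obs();print(o["time_s"],o["position"],pt(.036,-.117,.150),o["wrist_force"])
for n in("scene","top"):
    r=vision.read_camera(n);np.savez(f"{n}1.npz",**r)
    if n=="scene": a=cv2.resize(r["frame"][70:230,140:340,::-1],None,fx=3,fy=3)
    else: b=cv2.resize(r["frame"][150:310,200:400,::-1],None,fx=3,fy=3)
cv2.imwrite("pics/d1.png",cv2.resize(np.vstack([a,b]),(500,600*4//3))[:600] if 0 else cv2.resize(np.hstack([a,b]),(800,320)))
E
```

```text
0.00014608779595814205 0.017 0.8667
4.3917 [ 0.5025 -0.0103  0.1675] [ 0.502  -0.0103  0.167 ] [-0.7094 -0.0156 -0.1924]
```

View pics/d1.png

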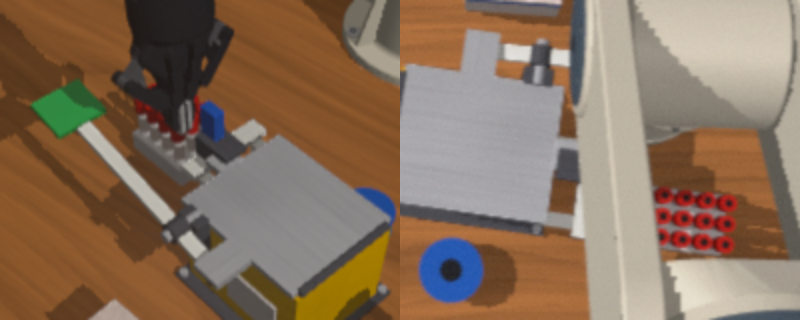

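The closed fingertips are down between the tab and the lever, clear of both. I'll push along bin -x while logging the force.

Run:
```python
from h import *
from workcell import bot,hand,get_obs,vision
np.set_printoptions(precision=3,suppress=True)
f0=get_obs()["wrist_force"]
for x in(.024,.018,.012,.008,.004,-.004,-.012,-.020,-.027):
    bot.servo_line(pt(x,-.117,.150),velocity=.04);o=get_obs();f=o["wrist_force"]-f0
    print(x,round(o["time_s"],2),round(float((o["position"][:2]-ORG)@U),4),"fu",round(float(f[:2]@U),2),"fw",round(float(f[:2]@W),2),round(float(f[2]),2))
r=vision.read_camera("scene");np.savez("scene2.npz",**r)
for n,k in(("1",B),):
    for i in(0,2):
        s=dict(np.load(f"scene{i}.npz"));c=blobs(s["frame"],*B,(225,95,300,150))[1]
        for q in c: print(i,cen(q),cv2.boundingRect(q),cv2.contourArea(q),(plane(s,cen(q),.156)[:2]-ORG)@np.c_[U,W])
cv2.imwrite("pics/e1.png",cv2.resize(r["frame"][70:230,140:340,::-1],None,fx=3,fy=3))
```

```text
0.024 4.94 0.0238 fu -0.23 fw 0.43 -0.78
0.018 5.24 0.0178 fu 0.24 fw 0.08 0.22
0.012 5.54 0.0117 fu 0.08 fw -0.65 -0.39
0.008 5.79 0.0078 fu -0.83 fw 0.6 -0.97
0.004 6.04 0.0037 fu -0.49 fw -0.23 -0.17
-0.004 6.39 -0.0043 fu -0.21 fw -0.2 0.2
-0.012 6.74 -0.0122 fu -0.03 fw 0.33 -0.22
-0.02 7.09 -0.0202 fu -0.67 fw -0.16 0.93
-0.027 7.42 -0.0273 fu -0.51 fw -0.91 -0.13
0 [246.029 130.045] (240, 121, 12, 20) 147.5 [-0.007 -0.118]
2 [245.992 130.115] (240, 121, 12, 20) 149.5 [-0.007 -0.118]
```

View pics/e1.png

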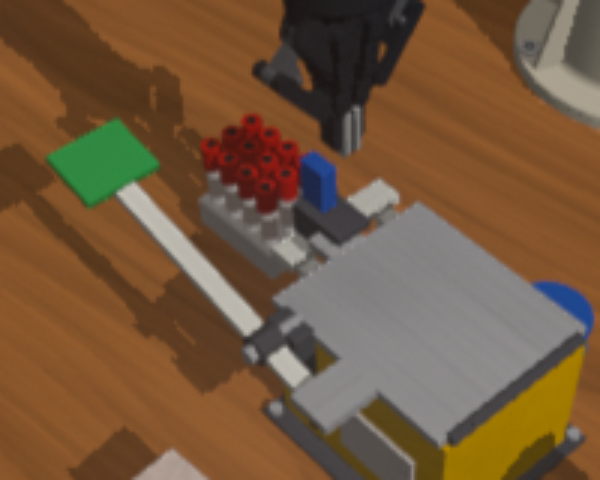

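The tab has not moved. The tip shows at about (256,120) in the full image, so it passed over or beside the tab. I'll compare the expected tip pixel with the measured one in both pictures.

Run:
```python
from h import *
np.set_printoptions(precision=3,suppress=True)
def proj(r,p):
    q=r["view"][:3,:3]@p+r["view"][:3,3];q=r["intrinsics"]@q;return q[:2]/q[2]
s=dict(np.load("scene2.npz"))
for x,y in((-.027,-.117),(-.007,-.117)):
  for z in(.138,.150,.174,.2): print(x,z,proj(s,pt(x,y,z,0)))
for ww in(-.15,-.16): print(proj(s,pt(-.027,ww,.15,0)))
i=s["frame"][95:135,236:272];cv2.imwrite("pics/f1.png",cv2.resize(i[:,:,::-1],None,fx=14,fy=14,interpolation=cv2.INTER_NEAREST))
```

```text
-0.027 0.138 [253.655 132.315]
-0.027 0.15 [253.571 128.082]
-0.027 0.174 [253.397 119.312]
-0.027 0.2 [253.198 109.324]
-0.007 0.138 [246.592 136.842]
-0.007 0.15 [246.424 132.619]
-0.007 0.174 [246.075 123.868]
-0.007 0.2 [245.677 113.896]
[243.142 120.283]
[240.055 117.974]
```

View pics/f1.png

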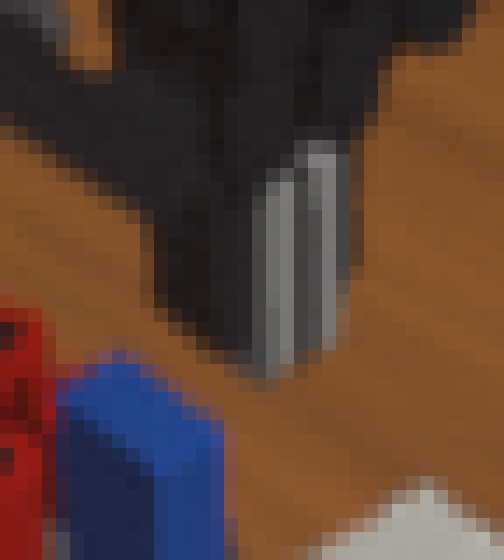

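The visible tip lies on a ray consistent with z≈0.175, not 0.150. That also explains missing the 0.174 tab, so the closed tips stand about 25 mm higher than the stated offset. I'll lift, go back and descend lower with force checks.

Run:
```python
from h import *
from workcell import bot,hand,get_obs,vision
np.set_printoptions(precision=3,suppress=True)
print(get_obs()["gripper_width"], Ro.from_quat(get_obs()["orientation"]).as_matrix()[:,1])
bot.servo_line(pt(-.027,-.117,.165),velocity=.1)
bot.servo_line(pt(.045,-.117,.165),velocity=.1)
f0=get_obs()["wrist_force"]
for z in(.150,.145,.140,.135,.130,.126):
    bot.servo_line(pt(.045,-.117,z),velocity=.05);o=get_obs();f=o["wrist_force"]-f0
    print(z,o["position"][2]-.017,f)
    if np.linalg.norm(f)>4:break
r=vision.read_camera("scene");print(get_obs()["time_s"])
cv2.imwrite("pics/g1.png",cv2.resize(r["frame"][90:160,210:280,::-1],None,fx=8,fy=8,interpolation=cv2.INTER_NEAREST))
def proj(r,p):
    q=r["view"][:3,:3]@p+r["view"][:3,3];q=r["intrinsics"]@q;return q[:2]/q[2]
for z in(.126,.15): print("expect tip px in crop",z,(proj(r,pt(.045,-.106,z,0))-[210,90])*8)
```

```text
-7.042164019312595e-05 [ 0.  0. -1.]
0.15 0.14963108222352017 [-0.26   0.566  1.058]
0.145 0.14475350426803285 [-0.557  0.734  0.607]
0.14 0.13966236143075494 [-0.508  0.886 -0.045]
0.135 0.1346641135478135 [-0.345  1.014  0.479]
0.13 0.12963249901445217 [-0.622  0.512  0.067]
0.126 0.12572820307597782 [-0.986  1.237  0.48 ]
10.3833
expect tip px in crop 0.126 [171.133 527.909]
expect tip px in crop 0.15 [165.375 461.824]
```

View pics/g1.png

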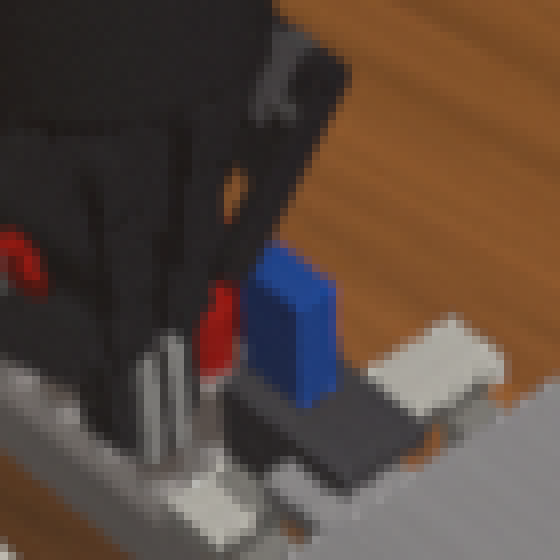

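The tip bottom is at crop (155,465), which matches true z = 0.150, so the real offset is 24 mm higher than nominal. The knuckle linkage stays above the tab top. I'll push now.

Run:
```python
from h import *
from workcell import bot,hand,get_obs,vision
np.set_printoptions(precision=3,suppress=True)
z=.129
bot.servo_line(pt(.030,-.117,z),velocity=.06);f0=get_obs()["wrist_force"]
def tabx(i=0):
    s=vision.read_camera("scene");c=blobs(s["frame"],*B,(225,95,300,150))[1]
    return s,[(cen(q).round(1).tolist(),cv2.contourArea(q),((plane(s,cen(q),.156)[:2]-ORG)@np.c_[U,W]).round(4).tolist()) for q in c]
for x in(.016,.008,0,-.010,-.020,-.030):
    bot.servo_line(pt(x,-.117,z),velocity=.05);o=get_obs();f=o["wrist_force"]-f0
    s,t=tabx();print(x,round(o["time_s"],2),"fu",round(float(f[:2]@U),2),"fz",round(float(f[2]),2),t)
    if abs(f[:2]@U)>12:break
cv2.imwrite("pics/h1.png",cv2.resize(s["frame"][90:160,210:280,::-1],None,fx=8,fy=8,interpolation=cv2.INTER_NEAREST))
```

```text
0.016 11.22 fu 0.1 fz 0.31 [([248.0, 131.5], 84.5, [-0.0076, -0.1124])]
0.008 11.58 fu 0.07 fz -1.02 [([250.7, 130.1], 72.5, [-0.0145, -0.1117])]
0 11.94 fu -0.12 fz -0.93 [([253.8, 128.5], 73.5, [-0.0221, -0.1109])]
-0.01 12.34 fu -0.33 fz 0.03 [([257.4, 125.9], 75.0, [-0.0329, -0.1116])]
-0.02 12.74 fu 0.1 fz -0.48 [([260.9, 123.9], 66.0, [-0.0426, -0.1111])]
-0.03 13.14 fu 10.32 fz -6.04 [([263.4, 123.1], 69.0, [-0.048, -0.1094])]
```

View pics/h1.png

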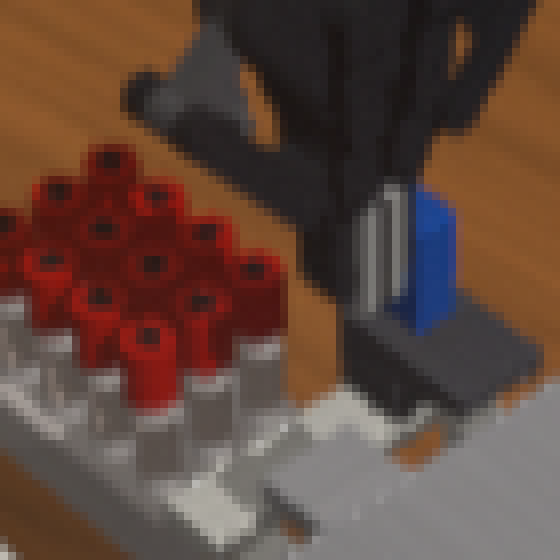

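The tab moved along with the finger and stopped at about 10 N, probably the end stop. I'll back off, measure the tab unoccluded, and go above the paddle.

Run:
```python
from h import *
from workcell import bot,hand,get_obs,vision
np.set_printoptions(precision=3,suppress=True)
bot.servo_line(pt(-.012,-.117,.129),velocity=.08)
bot.servo_line(pt(-.012,-.117,.20),velocity=.15)
bot.servo_line(pt(.095,-.224,.19),velocity=.15)
s=vision.read_camera("scene");np.savez("scene3.npz",**s);t=vision.read_camera("top");np.savez("top3.npz",**t)
c=blobs(s["frame"],*B,(225,95,300,150))[1]
for q in c: print(cen(q),cv2.contourArea(q),(plane(s,cen(q),.156)[:2]-ORG)@np.c_[U,W])
for q in blobs(t["frame"],*B,(285,220,330,275))[1]: print("top",cen(q),cv2.contourArea(q),(plane(t,cen(q),.174)[:2]-ORG)@np.c_[U,W])
g=blobs(s["frame"],*G,(130,80,220,160))[1];print([(cen(q),cv2.contourArea(q)) for q in g],get_obs()["time_s"],get_obs()["wrist_force"])
cv2.imwrite("pics/i1.png",np.hstack([cv2.resize(r["frame"][60:260,130:330,::-1],None,fx=2,fy=2) if k else cv2.resize(r["frame"][120:320,190:390,::-1],None,fx=2,fy=2) for k,r in((1,s),(0,t))]))
```

```text
[260.902 121.041] 147.5 [-0.048 -0.118]
top [295.724 254.857] 96.5 [-0.049 -0.116]
[(array([174.017, 123.728]), 561.0)] 15.45 [ 0.201 -0.388  0.372]
```

View pics/i1.png

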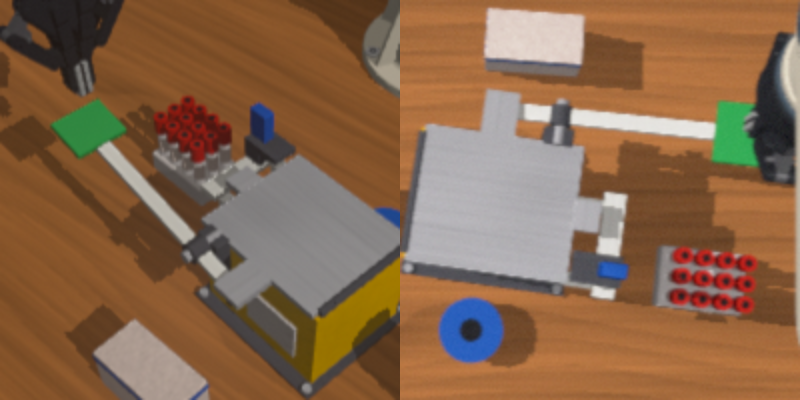

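Both views give 41 mm of catch travel (33 needed) and the nose is clear. Everything around the bin looks unmoved. Next I'll press the paddle along its arc with a force guard.

```bash
cat > press.py <<'E'
from h import *
from workcell import bot,hand,get_obs,vision
np.set_printoptions(precision=3,suppress=True)
f0=get_obs()["wrist_force"];OFF=-.007
def go(a,dz=0,v=.05):
    y=-.224+.175*np.cos(.22)-.175*np.cos(a);z=.171-.175*np.sin(.22)+.175*np.sin(a)+.011*abs(np.tan(a))+dz
    bot.servo_line(pt(.095,y,z,OFF),velocity=v);o=get_obs();f=o["wrist_force"]-f0
    print(round(a,2),round(dz,4),"t",round(o["time_s"],2),"tipz",round(o["position"][2]-OFF,4),"cmd",round(z,4),"f",f);return f
E
python3 - <<'E'
from press import *
go(.22,.008,.1);go(.22,.002)
for a in(.18,.12,.05,-.03,-.11,-.19,-.24,-.27):
    f=go(a)
    if f[2]>25: break
s=vision.read_camera("scene");np.savez("scene4.npz",**s)
cv2.imwrite("pics/j1.png",cv2.resize(s["frame"][60:260,110:350,::-1],None,fx=3,fy=3))
E
```

```text
0.22 0.008 t 15.93 tipz 0.1814 cmd 0.1815 f [ 0.405  0.449 -0.061]
0.22 0.002 t 16.19 tipz 0.1755 cmd 0.1755 f [-1.271 -0.038 -0.721]
0.18 0 t 16.53 tipz 0.1663 cmd 0.1661 f [1.605 0.556 3.265]
0.12 0 t 16.91 tipz 0.1551 cmd 0.1551 f [ 1.17  -0.846  3.874]
0.05 0 t 17.32 tipz 0.1422 cmd 0.1421 f [ 0.099 -2.161  2.405]
-0.03 0 t 17.75 tipz 0.128 cmd 0.1279 f [-0.559 -2.695  3.562]
-0.11 0 t 18.16 tipz 0.1149 cmd 0.1148 f [-0.526 -2.045  1.99 ]
-0.19 0 t 18.57 tipz 0.1019 cmd 0.1019 f [ 0.444 -2.253  1.903]
-0.24 0 t 18.88 tipz 0.0938 cmd 0.0939 f [ 0.173 -2.382  1.623]
-0.27 0 t 19.13 tipz 0.0891 cmd 0.0892 f [ 0.022 -1.837  1.848]
```

View pics/j1.png

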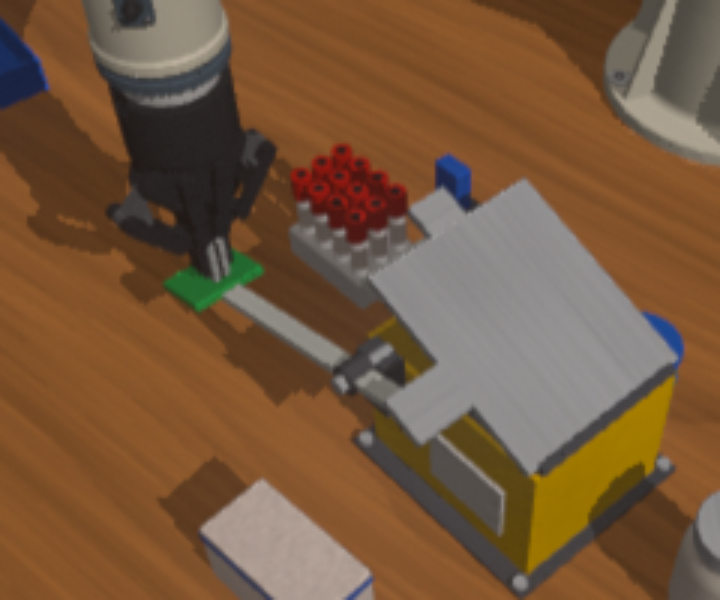

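The flap is raised and the fingertips are on the paddle. Now I'll ease down to the stop.

Run:
```python
from press import *
f0[:]=[.2,-.3,.3]
for d in np.arange(.000,.022,.001):
    f=go(-.28,-d,.02)
    if f[2]>14: break
bot.dwell(.5);print(get_obs()["wrist_force"]-f0)
s=vision.read_camera("scene");t=vision.read_camera("top");np.savez("scene5.npz",**s);np.savez("top5.npz",**t)
for r in(dict(np.load("scene0.npz")),s):
    print("caps/box",[(cen(q).round(1),cv2.contourArea(q)) for q in blobs(r["frame"],*Rd,(190,95,260,150),30)[1]],"tab",[(cen(q).round(1),cv2.contourArea(q)) for q in blobs(r["frame"],*B,(225,95,300,150))[1]])
d=cv2.absdiff(t["frame"],dict(np.load("top0.npz"))["frame"])
cv2.imwrite("pics/k1.png",np.hstack([cv2.resize(s["frame"][60:260,110:310,::-1],None,fx=2,fy=2),cv2.resize(t["frame"][120:320,120:320,::-1],None,fx=2,fy=2)]))
# flap free-edge corner nearest lever in scene: expected pixel for flap angle
def proj(r,p):
    q=r["view"][:3,:3]@p+r["view"][:3,3];q=r["intrinsics"]@q;return q[:2]/q[2]
for th in(.35,.385): 
    L=.158;y=.076-L*np.cos(th)-.004*np.sin(th)*0;z=.124+L*np.sin(th)+.004
    print("flap edge corners at",th,[(proj(s,pt(x,y,z,0))-[110,60])*2 for x in(.068,-.068)])
```

```text
-0.28 -0.0 t 19.43 tipz 0.0877 cmd 0.0876 f [-1.128 -1.369  3.914]
-0.28 -0.001 t 19.68 tipz 0.0866 cmd 0.0866 f [-0.315 -0.62   3.541]
-0.28 -0.002 t 19.93 tipz 0.0856 cmd 0.0856 f [-0.03   1.081  3.371]
-0.28 -0.003 t 20.18 tipz 0.0852 cmd 0.0846 f [-2.714  1.92  10.813]
-0.28 -0.004 t 20.43 tipz 0.0849 cmd 0.0836 f [-5.128  2.476 18.133]
[-5.063  2.154 18.76 ]
caps/box [(array([224.7, 123.3]), 590.5)] tab [(array([246., 130.]), 147.5)]
caps/box [(array([225.9, 123.4]), 642.5)] tab [(array([261.3, 118.5]), 93.5)]
flap edge corners at 0.35 [array([243.648, 182.081]), array([346.478, 115.508])]
flap edge corners at 0.385 [array([244.703, 179.333]), array([348.115, 112.531])]
```

View pics/k1.png

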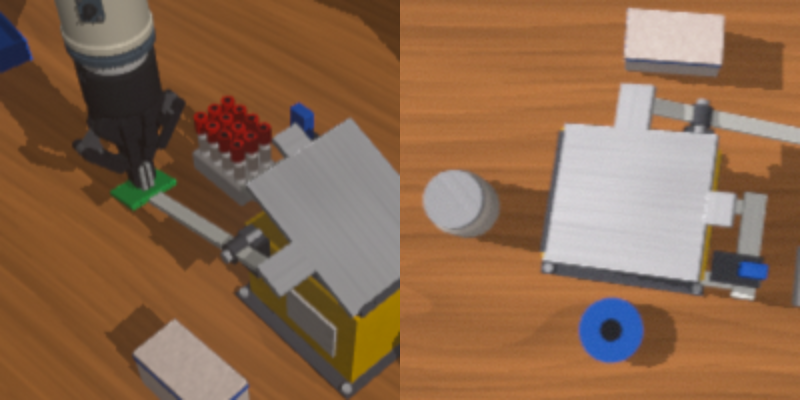

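Run:
```python
from h import *
for n,box in(("scene",(190,95,236,150)),("top",(310,235,375,285))):
  for i in("0","3","5"):
    r=np.load(f"{n}{i}.npz");m=blobs(r["frame"],*Rd,box)[0];ys,xs=np.nonzero(m)
    print(n,i,xs.size and (xs.min(),xs.max(),ys.min(),ys.max(),xs.size,xs.mean().round(2),ys.mean().round(2)))
from workcell import get_obs,hand_in,bot
bot.dwell(.5);o=get_obs();print(o["time_s"],o["position"],o["wrist_force"])
```

```text
scene 0 (np.int64(207), np.int64(235), np.int64(108), np.int64(139), 545, np.float64(223.13), np.float64(123.12))
scene 3 (np.int64(207), np.int64(235), np.int64(108), np.int64(140), 556, np.float64(223.13), np.float64(123.24))
scene 5 (np.int64(207), np.int64(235), np.int64(108), np.int64(139), 552, np.float64(223.07), np.float64(123.05))
top 0 (np.int64(325), np.int64(368), np.int64(243), np.int64(276), 671, np.float64(347.3), np.float64(259.67))
top 3 (np.int64(325), np.int64(368), np.int64(243), np.int64(276), 657, np.float64(347.14), np.float64(259.43))
top 5 (np.int64(325), np.int64(366), np.int64(243), np.int64(276), 575, np.float64(345.35), np.float64(260.13))
21.5333 [ 0.54774916 -0.12094396  0.07789799] [-4.97241514  2.86074645 19.01099608]
```

The rack hasn't moved (the last top view is partly hidden by the arm), and the press is steady at about 19 N against the stop. Handing in.

```bash
python3 -c "
from workcell import hand_in;print(hand_in())"
```

```text
the job is handed in; nothing more can be done
None
```

I pushed the safety catch clear and pressed the green paddle down to its stop, so the flap stands open. I handed in at about 21.5 s with the closed fingertips still holding the paddle down at about 19 N.

**Checks that agreed**
- **Catch:** both camera views show about 41 mm of travel (33 mm needed), and the flap's nose was clear before I pressed.
- **Paddle:** the force rose sharply at a tip height of 85 mm and then held steady, which is the rigid stop. I expected about 88 mm.
- **Surroundings:** the rack's pixel positions did not change. The carton, tape roll and jar looked unmoved in the pictures.

**Checks that failed or disagreed**
- **First push missed:** the closed fingertips stood about 24 mm farther back than the stated 17 mm, so they passed just over the tab without touching anything. I corrected the offset from the images, and the second push worked.
- **Catch end stop:** the second push ended at about 10 N with only 41 mm of travel, short of the 50 mm end stop. I did not find out why.
- **Flap angle:** I could only judge this roughly from its corners in the image. They fit 0.35 to 0.385 rad, so "fully open" rests mainly on the paddle having reached its stop.

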